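# Close the stone-card holder

## Robot

A 6-joint arm with a two-finger parallel gripper is mounted at the origin on the work surface; the furniture and walls round the work are solid. World frame = base frame: x ahead of the robot, y to its left, z up, the work surface at z = 0. Lengths are in mm, angles in rad, forces in N, time in s.
With the tool pointing down it reaches from about 275 to 750 mm from the base axis. Payload 10.2 kg.
Tool frame: the origin (TCP) lies midway between the tips of the shut fingers; the grasp point (between the pads) lies 19 mm behind it; x points along the fingers, y is the direction in which the jaws open and shut, and the axes are right-handed (so a half turn about x gives the same grasp; the last joint's range is limited). The gripper opens to 85 mm and grips with 20 to 120 N. Pads are 22 mm wide; open, the fingers measure 114 mm over their backs; the gripper's body (76 mm by 85 mm) begins 54 mm behind the grasp point. The pads swing forward as they close: fully open they stand 13 mm farther back than shut.
Start: joints at [-1.448, 0.313, 1.498, -0, 1.331, -0.223], TCP at [177.936, -493.933, 231.294] pointing down, gripper open.
Joint ranges: [-2.94, 2.94], [-0.97, 2.17], [0.19, 2.56], [-1.23, 4.37], [0.02, 3.11], [-2.88, 2.88]. Speed limits (rad/s): [2.39, 2.39, 3.01, 3.14, 3.14, 3.14].

## Interface

Orientations are given as a unit quaternion [w, x, y, z].
In Python, from rig import sense, capture, get_calibration, finish_job gives the robot as it stands.
- The arm moves only by the tool jog_arm, never from a script. Its argument "increments" is a list of rows, each an object of numbers: "rx", "ry", "rz": the turn, a rotation vector about the tool's x, y, z in rad; "x", "y", "z": the shift along the tool's x, y, z in mm; "hand": the finger opening in mm, from 0 to 85.4. A call has 1 to 5 rows; each row shifts and turns the commanded pose from where the row before left it, along the tool's axes as they then stand; what a row does not reach is not made up. A row lasts 1/8 s, in which the tool goes at most 62.5 mm and 10.7 degrees, less where a joint would pass 70% of its speed; a pose out of reach is approached as far as the arm can. A call with a gripper value outside its range is refused whole. The fingers move at their own pace and stop on an object; "force" is the grip in N (left out, the last holds). Time passes only in rows, so rows that do not move let the fingers close. It gives the time, the measured TCP pose, the force and the opening at its end, in the units of the state.
- sense(): the state, without advancing time (a new reading comes with each control period).
- capture(name): name is "scene" or "side" or "wrist"; returns the picture (480x640x3 uint8, red, green, blue); there is no depth.
- get_calibration(name): a dict with "camera_matrix" (3x3 intrinsics, pixels), "R" (3x3) and "t" (3): a world point X has camera coordinates R X + t; the wrist camera has in their place "T_tool_cam" (4x4, takes a point from camera to tool coordinates, whose origin is the TCP and whose axes are the tool frame's). Camera axes: x right, y down, z forward; pixel columns grow to the right and rows downward; lengths in mm; the calibration is good to about 2 mm. A picture is of the moment at which its call begins: read the wrist's pose just before it. get_calibration takes no time and is no camera call.
- finish_job(): hands the job in, once; it reports no verdict.
The state is a dict: "time_s": time; "joints": joint angles; "dq": joint speeds; "tau": joint torques, N m; "eef_pos": TCP position; "ee_rot": TCP orientation; "force": force on the tool from outside, world axes, zero at the start; "wrist_torque": the same for the moment, N m; "grip_width": opening from 0.0 (shut) to 1.0 (fully open).
Only numpy, scipy, OpenCV 4.12 (cv2) and the standard library are available. Lean on these libraries where they do the work, as an engineer would, in place of code of your own. Each camera call takes 0.05 s, during which the arm holds its last target.

## Task

A card of green stones lies in the black holder: secure it by folding the white flap down flat over the card with a fingertip and then pushing it along by its raised thumb ridge until its front edge is tucked well beneath the orange lip, so that it stays shut when you let go. Only push on the outside of the flap: do not reach under it, and do not pinch or lift anything. Leave the card in its pocket and everything else where it stands, and finish clear of it all.

Things in the scene. Friction and masses are not known exactly. Their poses are not given: they have to be found in the camera images.
- holder: Black holder fixed to the table, base 160 x 140 x 8 mm; origin at the centre of its underside, z up. Its +x points to the flap's hinge (aluminium carriage near x = +60 mm, 118 mm wide, up to 26 mm high), its -x to the orange lip (110 mm wide). Card pocket in the middle.
- lip_edge_mid (a point): Middle of the orange lip's free edge, at its underside, 29 mm above the table, at holder x = -58 mm. The lip is 5 mm thick and overhangs from its wall (holder x = -72 to -79 mm) toward the hinge; same axes as the holder.
- flap (a joint): Hinge angle of the white flap, rad: 0 flat over the card, 1.57 upright, stop at 1.75. The axis runs along the holder's y, 22 mm above the table, at holder x = +60 mm less the carriage travel. A weak spring (under 1 N at the edge) lifts a loose flap again to 1.2 or more; tucked and let go, it rests against the lip's underside at 0.03 to 0.06.
- carriage (a joint): Travel of the flap's hinge in its slots, m: 0 drawn back, 0.014 fully home toward the lip (holder -x). Needs about 6 N and stays where left. Drawn back, the flat flap's edge is 6 mm short of the lip; fully home it reaches 8 mm beneath it. If pushed on 6 mm or more before the flap is down, the lip blocks the fold.
- flap_edge (a point): Middle of the flap's free front edge, half-way through its thickness. The flap is a stiff plate, 112 mm from hinge axis to this edge, 96 mm wide, 4 mm thick; flat, its outer (upper) face is 24 mm above the table. x axis from edge to hinge, y along the edge, z out of the outer face.
- flap_push (a point): Middle of the flat part of the flap's smooth, slippery outer face (grey patch), 55 mm from the hinge axis; axes as flap_edge. In the middle of the outer face stands a thumb ridge, 48 mm long across the flap, 6 mm high, its steep side facing the hinge at 82 mm from the hinge axis, a ramp on its other side: push on that steep side. Between hinge and ridge the face is clear.
- stone_card: Loose card of green stones, 62 x 125 x 9 mm, lying in the holder's shallow pocket (2 mm play) under the flap's place; origin at the centre of its underside, long side along y.
- jar_green: Loose round black gem jar with a green stone under its clear top, 33 mm across, 22 mm high, standing in front of the holder; origin at the centre of its underside.
- jar_blue: The same jar with a blue stone.
- torch: Loose black pocket torch, 26 mm thick and 113 mm long, lying to the right of the green cash box; origin below its middle.
- palm_stone: Loose polished pink stone, 46 x 33 x 21 mm; origin at the centre of its underside.
- loupe: Loose steel folding loupe, 25 x 45 x 14 mm; origin at the centre of its underside.

How it is judged:
By the outcome, as a careful person would: the job done as asked, in the order asked, and still so for the second after the job is handed in, with the robot touching nothing.
It also fails if it takes over 38 s, if anything falls off the work surface, if the arm or the gripper's body presses on something with over 40 N, if the wrist force passes 120 N, or if a joint passes its speed limit or range.

## Working session

There is one attempt and no reset: what is moved stays moved. The work goes in short steps, Python scripts to look and compute and a tool call to move; the robot and the scene stay as the last step left them, time stands still between calls to the robot, and variables do not carry over. Pictures are saved under pics/ and viewed, and the job is handed in when it is done.

Besides the shell and the picture viewer there is one more tool, called after "Call:" as name(argument=value, ...), one argument or row to a line, values as JSON. jog_arm: Moves the arm, as the interface text tells. Its arguments: {"type":"object","properties":{"increments":{"type":"array","items":{"type":"object","properties":{"rx":{"type":"number"},"ry":{"type":"number"},"rz":{"type":"number"},"x":{"type":"number"},"y":{"type":"number"},"z":{"type":"number"},"hand":{"type":"number"}}}},"force":{"type":"number"}},"required":["increments"]}

```bash
mkdir -p pics; ls; python3 - <<'E'
from rig import *
import cv2,numpy as np
s=sense();print(s)
for n in("scene","side","wrist"):
    im=capture(n);cv2.imwrite(f"pics/{n}0.png",im[:,:,::-1]);print(n,get_calibration(n))
E
```

```text
pics
{'time_s': 0.0, 'joints': array([-1.44841302e+00,  3.13443142e-01,  1.49844529e+00,  7.08869784e-06,
        1.33101416e+00, -2.23395146e-01]), 'dq': array([ 1.32454810e-03,  7.92970068e-04,  1.09379493e-03, -7.92473731e-05,
       -2.26093986e-03,  5.45265404e-04]), 'tau': array([ 1.30491761e-03, -4.12268543e+01, -2.59734017e+01,  5.92960689e-06,
        4.27687308e-03,  3.31429817e-05]), 'eef_pos': array([ 177.89747932, -493.6607886 ,  230.73550031]), 'ee_rot': array([ 0.12117999,  0.69659089,  0.12210483, -0.69653927]), 'force': array([-1.55771268, -0.38820885, -0.23504826]), 'wrist_torque': array([0.02677143, 0.00203958, 0.01164865]), 'grip_width': 0.9990183367303528}
scene {'camera_matrix': array([[472.45304667,   0.        , 317.84758557],
       [  0.        , 472.45304667, 246.30191941],
       [  0.        ,   0.        ,   1.        ]]), 'R': array([[ 0.73076141, -0.68223267, -0.02337379],
       [-0.28844131, -0.27756279, -0.91638448],
       [ 0.61869974,  0.67640038, -0.39961626]]), 't': array([-392.52145241,  151.40824663,  754.95755208])}
side {'camera_matrix': ar
[... 194 characters left out ...]
.01491658],
       [-0.06744341,  0.5472201 , -0.83426707],
       [ 0.12886265, -0.82438976, -0.55115873]]), 't': array([438.08175489, 130.12564185, 911.71526876])}
wrist {'camera_matrix': array([[409.47761157,   0.        , 319.31866643],
       [  0.        , 409.47761157, 235.36441339],
       [  0.        ,   0.        ,   1.        ]]), 'T_tool_cam': array([[ 1.07667116e-03, -2.77388510e-01,  9.60757230e-01,
        -1.41868944e+02],
       [ 9.99998627e-01, -9.11404927e-04, -1.38378656e-03,
        -9.71754377e-02],
       [ 1.25948537e-03,  9.60757401e-01,  2.77387148e-01,
        -6.97800748e+01],
       [ 0.00000000e+00,  0.00000000e+00,  0.00000000e+00,
         1.00000000e+00]])}
```

View pics/scene0.png

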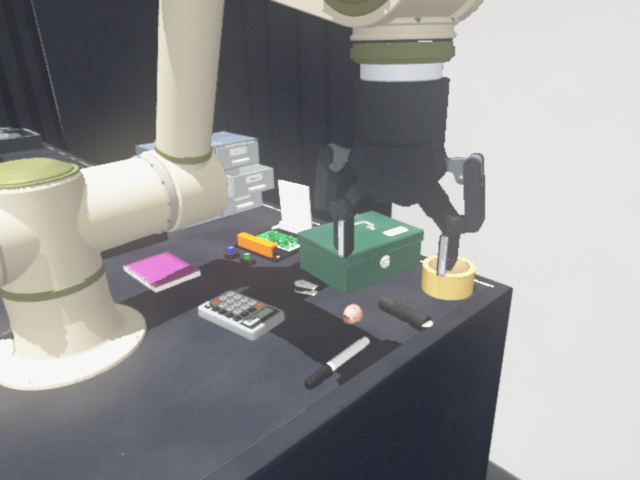

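View pics/side0.png

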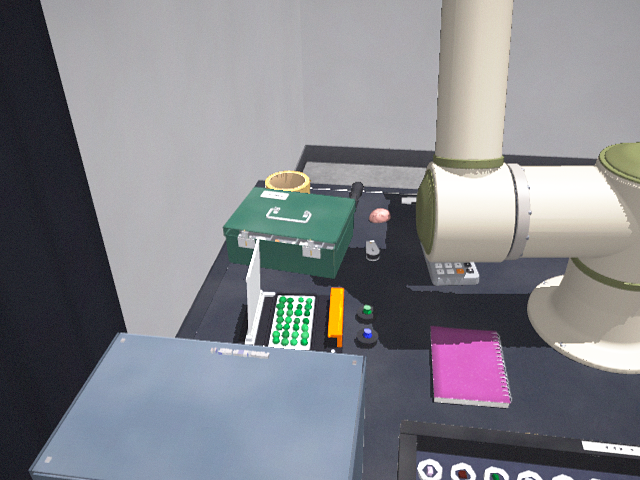

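View pics/wrist0.png

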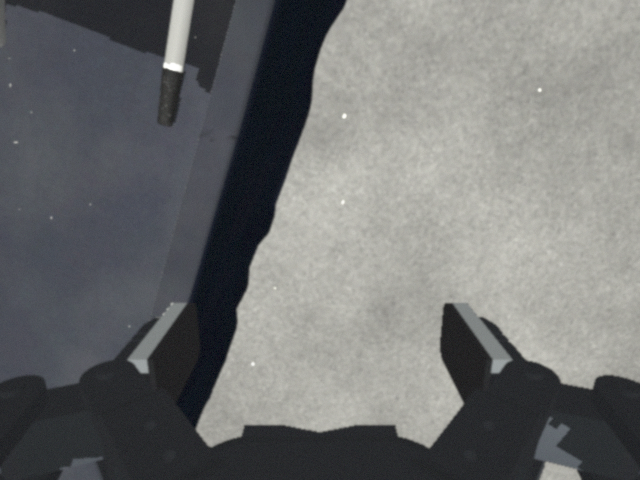

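```bash
python3 - <<'E'
import cv2
a=cv2.imread("pics/scene0.png")[165:275,210:330];b=cv2.imread("pics/side0.png")[225:365,225:385]
cv2.imwrite("pics/z1.png",cv2.resize(a,None,fx=6,fy=5.4,interpolation=2)[:600]);cv2.imwrite("pics/z2.png",cv2.resize(b,None,fx=4,fy=4,interpolation=2))
E
```

```text
(no output)
```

View pics/z1.png

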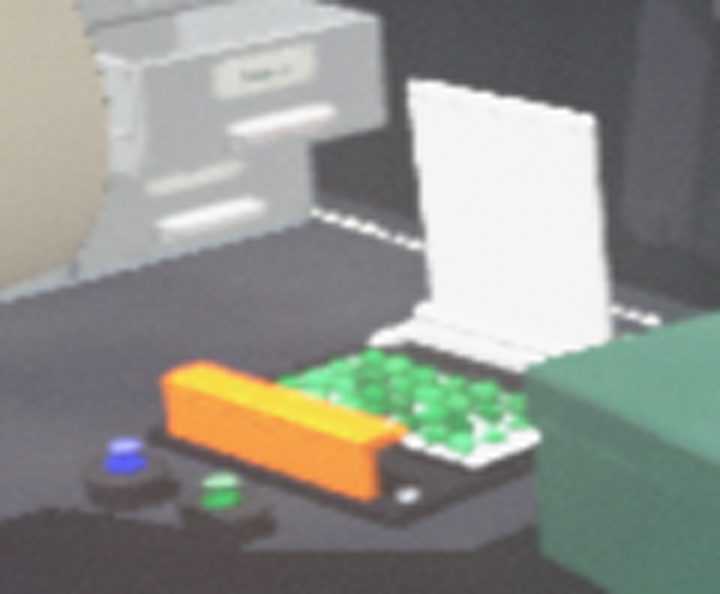

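View pics/z2.png

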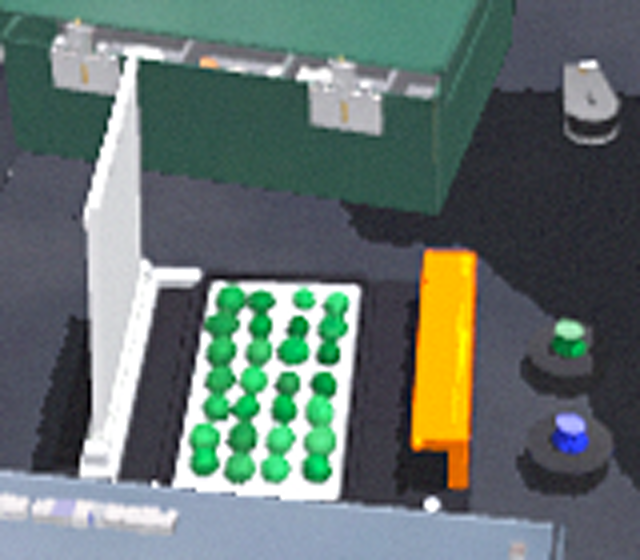

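```bash
cat > h.py <<'E'
import numpy as np
from rig import get_calibration
def ray(n,u,v,s=None):
    c=get_calibration(n);K=c["camera_matrix"];R=np.array(c["R"]);t=np.array(c["t"])
    return -R.T@t, R.T@np.linalg.solve(K,[u,v,1])
def onz(n,u,v,z):
    o,d=ray(n,u,v);return o+d*(z-o[2])/d[2]
def tri(p,q):
    o1,d1=ray(*p);o2,d2=ray(*q);A=np.c_[d1,-d2];s=np.linalg.lstsq(A,o2-o1,rcond=None)[0]
    a=o1+d1*s[0];b=o2+d2*s[1];return (a+b)/2,np.linalg.norm(a-b)
E
python3 - <<'E'
from h import *
np.set_printoptions(precision=1,suppress=True)
S=lambda x,y:("scene",x/6+210,y/5.4+165)
D=lambda x,y:("side",x/4+225,y/4+225)
P={"wallL":(S(165,380),D(470,440)),"freeL":(S(205,362),D(412,441)),"freeR":(S(406,430),D(425,250)),"wallR":(S(374,445),D(476,251))}
for k,(a,b) in P.items(): print(k,onz(*a,34),onz(*b,34),*tri(a,b))
P={"flapTopL":(S(410,80),D(90,212)),"flapTopR":(S(595,120),D(132,58))}
for k,(a,b) in P.items(): print(k,*tri(a,b))
for c in [(210,285),(360,287),(343,498)]: print("card",onz(*D(*c),12))
for c in [(430,505)]: print("screw",onz(*D(*c),9))
# cabinet & box edges
for n,(u,v) in {"cabTopR":(366,353),"cabTopL":(120,333)}.items(): print(n,[onz("side",u,v,z) for z in(150,200)])
for n,c in {"boxCornerBottom":(435,212),"boxbotL":(20,145)}.items(): print(n,onz(*D(*c),0))
print("boxtop", *tri(S(530,370),D(440,90)))
print("wallbottom R", onz(*S(375,500),8))
print("cabcorner",*tri(("scene",210+305/6,165+60/5.4),D(0,0)))
E
```

```text
wallL [395.1 111.1  34. ] [397.8 122.9  34. ] [398.9 118.4  30.4] 1.4271109193317097
freeL [417.2 117.   34. ] [418.9 126.1  34. ] [420.  122.5  31.2] 1.5652113863453743
freeR [425.1   4.4  34. ] [429.4  14.   34. ] [429.7  10.3  30.9] 0.369781278098836
wallR [408.    0.9  34. ] [408.6  12.   34. ] [410.4   6.3  30.6] 2.97612800861557
flapTopL [531.8 127.5 130.4] 1.2840053479864955
flapTopR [541.1  29.1 129.7] 1.6765650349544718
card [518.8  20.9  12. ]
card [456.7  14.3  12. ]
card [443.5 136.3  12. ]
screw [411.5 132.7   9. ]
cabTopR [array([353.4, 272.1, 150. ]), array([350.3, 322.6, 200. ])]
cabTopL [array([646.5, 277. , 150. ]), array([612.1, 326.9, 200. ])]
boxCornerBottom [434.7 -55.8   0. ]
boxbotL [631.6 -82.1   0. ]
boxtop [433.7 -51.9  70.6] 5.9380256064798145
wallbottom R [410.2   5.8   8. ]
cabcorner [525.3 133.4 178.4] 94.2551441923794
```

```bash
cat >> h.py <<'E'
from scipy.spatial.transform import Rotation as Ro
def Rt(s):
    w,x,y,z=s["ee_rot"];return Ro.from_quat([x,y,z,w]).as_matrix()
yaw=0.095;HX=np.array([np.cos(yaw),np.sin(yaw),0]);HY=np.array([-np.sin(yaw),np.cos(yaw),0]);HO=np.array([482.,71.,0])
def toh(p): p=np.asarray(p)-HO;return np.array([p@HX,p@HY,p[2]])
def fromh(x,y,z): return HO+HX*x+HY*y+np.array([0,0,z])
def plan(target,want=None):
    from rig import sense
    s=sense();R=Rt(s);d=R.T@(np.asarray(target)-s["eef_pos"]);print("tool shift",d.round(1))
    if want is not None: print("rotvec tool",Ro.from_matrix(R.T@want).as_rotvec().round(4))
E
python3 - <<'E'
from h import *
from rig import sense
np.set_printoptions(precision=2,suppress=True)
s=sense();R=Rt(s);print(R)
X=np.array([0,0,-1.])
for Z in(HX,-HX,HY,-HY):
    W=np.c_[X,np.cross(Z,X),Z];print(Z,Ro.from_matrix(R.T@W).as_rotvec())
print(fromh(95,0,200)); plan(fromh(95,0,230))
print(onz("scene",262.5,205.7,0), onz("scene",210+105/6,165+20/5.4,100))
E
```

```text
[[-0.    0.34 -0.94]
 [ 0.   -0.94 -0.34]
 [-1.   -0.   -0.  ]]
[1.   0.09 0.  ] [-2.89 -0.   -0.  ]
[-1.   -0.09 -0.  ] [ 0.25 -0.    0.  ]
[-0.09  1.    0.  ] [1.82 0.   0.  ]
[ 0.09 -1.   -0.  ] [-1.32 -0.    0.  ]
[576.57  80.01 200.  ]
tool shift [   1.4 -404.7 -569.5]
[619.71 321.23  -0.  ] [576.14 417.91 100.  ]
```

Call:
jog_arm(
  increments=[
    {"y": -29,"z": -40,"hand": 0},
    {"y": -29,"z": -40,"hand": 0},
    {"y": -29,"z": -40,"hand": 0},
    {"y": -29,"z": -40,"hand": 0},
    {"y": -29,"z": -40,"hand": 0},
  ],
)

```text
schema error: expected keys rx, ry, rz, x, y, z, hand
```

Call:
jog_arm(
  increments=[
    {"y": -29,"z": -40,"hand": 0},
    {"y": -29,"z": -40,"hand": 0},
    {"y": -29,"z": -40,"hand": 0},
    {"y": -29,"z": -40,"hand": 0},
    {"y": -29,"z": -40,"hand": 0},
  ],
)

```text
schema error: expected keys rx, ry, rz, x, y, z, hand
```

Call:
jog_arm(
  increments=[
    {"y": -29,"z": -40,"hand": 0},
    {"y": -29,"z": -40,"hand": 0},
    {"y": -29,"z": -40,"hand": 0},
    {"y": -20,"z": -20,"hand": 0},
    {"rx": 0.125,"hand": 0},
  ],
)

```text
schema error: expected keys rx, ry, rz, x, y, z, hand
```

Call:
jog_arm(
  increments=[
    {"rx": 0.125,"hand": 0},
    {"hand": 0},
  ],
)

```text
schema error: expected keys rx, ry, rz, x, y, z, hand
```

```bash
python3 - <<'E'
from h import *
from rig import *
import cv2
np.set_printoptions(precision=2,suppress=True)
s=sense();print(s["time_s"],s["joints"],s["force"],s["grip_width"],toh(s["eef_pos"]))
X=np.array([0,0,-1.]);Z=-HX
plan(fromh(95,0,230),np.c_[X,np.cross(Z,X),Z])
for n in("scene","side","wrist"):
    im=capture(n);cv2.imwrite(f"pics/{n}1.png",im[:,:,::-1])
a=cv2.imread("pics/side1.png")[205:365,205:385]
cv2.imwrite("pics/z3.png",cv2.resize(a,None,fx=3.7,fy=3.7,interpolation=2))
a=cv2.imread("pics/scene1.png")[105:275,200:350]
cv2.imwrite("pics/z4.png",cv2.resize(a,None,fx=3.5,fy=3.5,interpolation=2))
E
```

```text
0.15 [-1.45  0.31  1.5  -0.    1.33 -0.22] [-0.11  0.22  0.33] 1.001661690065682 [-356.3  -533.34  230.89]
tool shift [   1.4 -404.7 -569.5]
rotvec tool [ 0.25 -0.    0.  ]
```

View pics/wrist1.png

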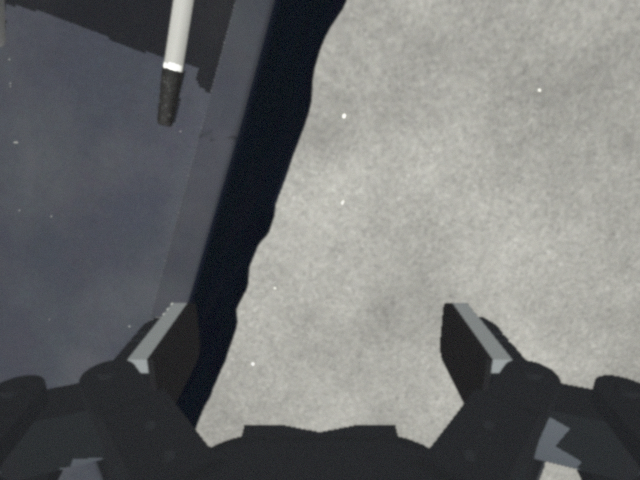

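View pics/z3.png

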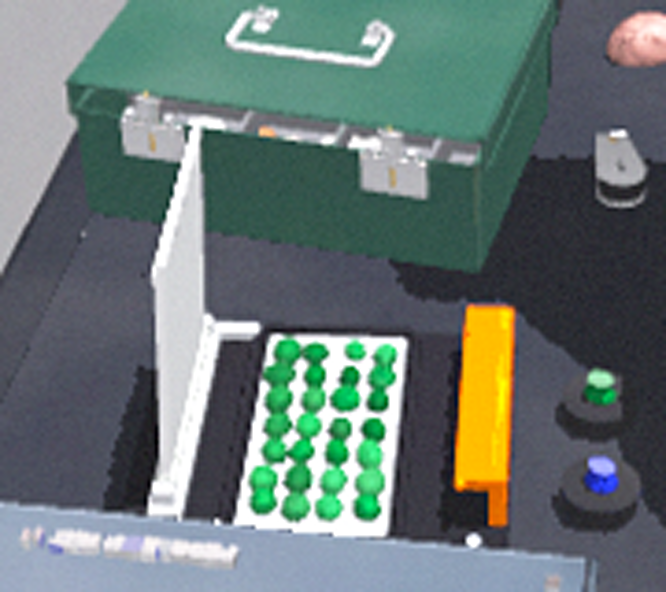

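View pics/z4.png

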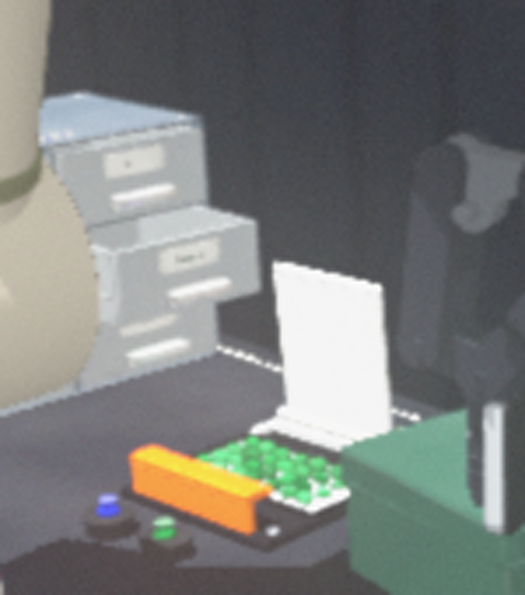

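```bash
python3 - <<'E'
from h import *
np.set_printoptions(precision=1,suppress=True)
S=lambda x,y:("scene",x/3.5+200,y/3.5+105)
for c in [(258,218),(205,118),(105,245),(216,345)]:
  for d in [(120,333),(366,353),(365,357)]: print(c,d,*tri(S(*c),("side",*d)))
for z in(50,75,100): print(onz("scene",*S(258,218)[1:],z))
E
```

```text
(258, 218) (120, 333) [643.5 270.9 128.4] 31.39497960139115
(258, 218) (366, 353) [433.  152.8 121. ] 196.5197843906547
(258, 218) (365, 357) [435.  157.6 119.5] 199.2203933756916
(205, 118) (120, 333) [619.3 316.9 190.8] 1.54500849356841
(205, 118) (366, 353) [431.7 206.1 177.4] 202.86978638744978
(205, 118) (365, 357) [433.5 210.7 176.3] 205.32399983676558
(105, 245) (120, 333) [577.7 328.9 145.9] 123.18737171647061
(105, 245) (366, 353) [397.9 208.2 127.9] 102.12415930701731
(105, 245) (365, 357) [399.6 212.8 126.3] 104.25988430466096
(216, 345) (120, 333) [625.7 256.8  71.6] 128.3301824418111
(216, 345) (366, 353) [412.2 131.4  64.5] 129.02164343862393
(216, 345) (365, 357) [414.2 136.3  62.4] 131.58444853381815
[798.2 491.8  50. ]
[736.9 411.2  75. ]
[675.6 330.7 100. ]
```

Call:
jog_arm(
  increments=[
    {"rx": 0,"ry": 0,"rz": 0,"x": 0,"y": -29,"z": -40,"hand": 0},
    {"rx": 0,"ry": 0,"rz": 0,"x": 0,"y": -29,"z": -40,"hand": 0},
    {"rx": 0,"ry": 0,"rz": 0,"x": 0,"y": -29,"z": -40,"hand": 0},
    {"rx": 0,"ry": 0,"rz": 0,"x": 0,"y": -29,"z": -40,"hand": 0},
    {"rx": 0,"ry": 0,"rz": 0,"x": 0,"y": -29,"z": -40,"hand": 0},
  ],
)

```text
time_s: 0.92
eef_pos: [317.6, -288.3, 231.4]
ee_rot: [0.122, 0.697, 0.121, -0.697]
force: [0.3, 0.5, 0.4]
grip_width: -0.001
```

Call:
jog_arm(
  increments=[
    {"rx": 0,"ry": 0,"rz": 0,"x": 0,"y": -29,"z": -40,"hand": 0},
    {"rx": 0,"ry": 0,"rz": 0,"x": 0,"y": -29,"z": -40,"hand": 0},
    {"rx": 0,"ry": 0,"rz": 0,"x": 0,"y": -29,"z": -40,"hand": 0},
    {"rx": 0,"ry": 0,"rz": 0,"x": 0,"y": -29,"z": -40,"hand": 0},
    {"rx": 0,"ry": 0,"rz": 0,"x": 0,"y": -29,"z": -40,"hand": 0},
  ],
)

```text
time_s: 1.55
eef_pos: [456.7, -84.0, 231.4]
ee_rot: [0.122, 0.697, 0.122, -0.696]
force: [0.8, -0.6, 0.3]
grip_width: -0.003
```

Call:
jog_arm(
  increments=[
    {"rx": 0,"ry": 0,"rz": 0,"x": 0,"y": -29,"z": -40,"hand": 0},
    {"rx": 0,"ry": 0,"rz": 0,"x": 0,"y": -29,"z": -40,"hand": 0},
    {"rx": 0,"ry": 0,"rz": 0,"x": 0,"y": -29,"z": -40,"hand": 0},
    {"rx": 0.125,"ry": 0,"rz": 0,"x": 0,"y": -20,"z": -30,"hand": 0},
    {"rx": 0.125,"ry": 0,"rz": 0,"x": 0,"y": 0,"z": 0,"hand": 0},
  ],
)

```text
time_s: 2.17
eef_pos: [561.5, 67.9, 230.7]
ee_rot: [-0.033, -0.706, -0.033, 0.706]
force: [-0.3, -0.8, -1.0]
grip_width: -0.001
```

```bash
cat > look.py <<'E'
import sys
from h import *
from rig import *
import cv2
np.set_printoptions(precision=2,suppress=True)
def look(k,cams=("scene","side","wrist")):
    s=sense();print(s["time_s"],s["joints"],"F",s["force"],"g",s["grip_width"],"H",toh(s["eef_pos"]))
    for n in cams:
        im=capture(n)[:,:,::-1];cv2.imwrite(f"pics/{n}{k}.png",im)
        if n=="side":cv2.imwrite(f"pics/zs{k}.png",cv2.resize(im[205:365,205:385],None,fx=3.7,fy=3.7,interpolation=2))
        if n=="scene":cv2.imwrite(f"pics/zc{k}.png",cv2.resize(im[105:275,200:350],None,fx=3.5,fy=3.5,interpolation=2))
if __name__=="__main__": look(sys.argv[1],sys.argv[2:] or ("scene","side","wrist"))
E
python3 look.py 2; python3 - <<'E'
from h import *
X=np.array([0,0,-1.]);Z=-HX
plan(fromh(95,0,230),np.c_[X,np.cross(Z,X),Z])
E
```

```text
2.175 [-0.09  0.4   1.37  0.    1.37  1.39] F [-0.27 -0.84 -0.97] g -0.0012707132413533008 H [ 78.84 -10.6  230.68]
tool shift [  1.1 -12.4 -17.1]
rotvec tool [ 0.0031  0.0003 -0.    ]
```

View pics/wrist2.png

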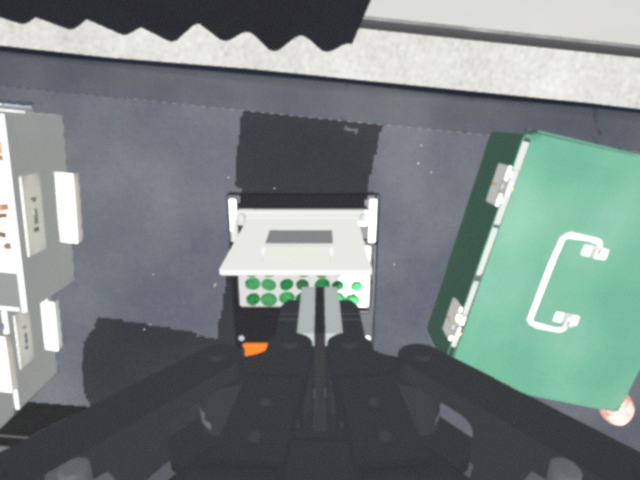

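View pics/side2.png

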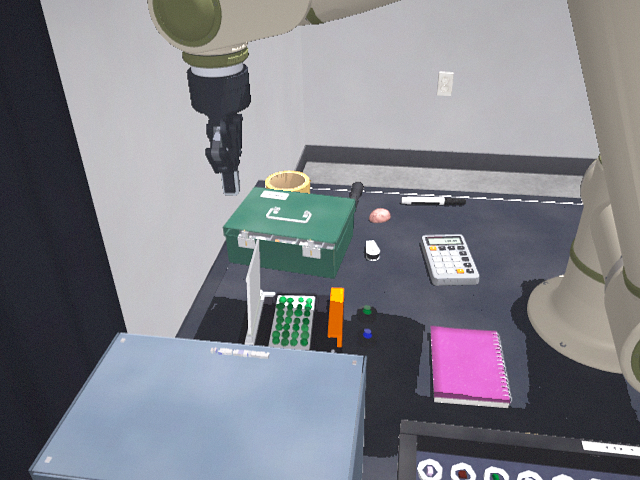

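```bash
cat >> h.py <<'E'
def wonz(s,u,v,z):
    c=get_calibration("wrist");T=np.array(c["T_tool_cam"]);R=Rt(s)
    o=s["eef_pos"]+R@T[:3,3];d=R@T[:3,:3]@np.linalg.solve(c["camera_matrix"],[u,v,1]);return o+d*(z-o[2])/d[2]
E
python3 - <<'E'
from h import *
from rig import sense
np.set_printoptions(precision=1,suppress=True)
s=sense()
for n,u,v,z in [("baseL",228,193,8),("baseR",378,193,8),("flapL",222,272,134),("flapR",371,272,134),("patchTL",266,232,70),("ridgeL",263,255,100),("ridgeR",333,255,100),("screwL",241,338,8),("screwR",369,338,8),("hingeL",236,209,26),("hingeR",366,211,26)]:
    p=wonz(s,u,v,z);print(n,p,toh(p))
E
```

```text
baseL [556.7 148.7   8. ] [81.7 70.3  8. ]
baseR [569.8  14.2   8. ] [ 82.  -64.9   8. ]
flapL [531.8 124.5 134. ] [ 54.7  48.5 134. ]
flapR [540.8  32.  134. ] [ 54.9 -44.4 134. ]
patchTL [541.7 105.7  70. ] [62.7 28.9 70. ]
ridgeL [533.4 103.5 100. ] [ 54.3  27.5 100. ]
ridgeR [538.2  54.5 100. ] [ 54.4 -21.8 100. ]
screwL [411.1 130.6   8. ] [-65.   66.1   8. ]
screwR [423.5   3.2   8. ] [-64.6 -62.    8. ]
hingeL [546.9 137.6  26. ] [71.  60.1 26. ]
hingeR [556.1  25.3  26. ] [ 69.4 -52.5  26. ]
```

Call:
jog_arm(
  increments=[
    {"rx": 0.003,"ry": 0,"rz": 0,"x": 0,"y": -13,"z": -22,"hand": 0},
    {"rx": 0,"ry": 0,"rz": 0,"x": 35,"y": 0,"z": 0,"hand": 0},
    {"rx": 0,"ry": 0,"rz": 0,"x": 40,"y": 0,"z": 0,"hand": 0},
    {"rx": 0,"ry": 0,"rz": 0,"x": 40,"y": 0,"z": 0,"hand": 0},
    {"rx": 0,"ry": 0,"rz": 0,"x": 24,"y": 0,"z": 0,"hand": 0},
  ],
)

```text
time_s: 2.95
eef_pos: [580.7, 80.5, 90.5]
ee_rot: [-0.033, -0.706, -0.034, 0.707]
force: [0.6, -1.0, 0.4]
grip_width: 0.001
```

```bash
sed -i 's/HO=np.array(\[482.,71.,0\])/HO=np.array([482.3,73.5,0])/' h.py; python3 look.py 3 wrist side; python3 - <<'E'
from math import *
def C(p,r): return 60-r*cos(p)+2*sin(p)+11, 22+r*sin(p)+2*cos(p)
ps=[1.5,1.4,1.3,1.2,1.1,1.0,.9,.8,.7,.6,.5,.4,.3,.2,.1,0]
o=C(ps[0],70);print(o)
for p in ps[1:]:
    c=C(p,70);print(p,"x %.1f z %.1f"%(o[1]-c[1],o[0]-c[0]),"TCP %.1f %.1f"%c);o=c
E
```

```text
2.95 [-0.06  0.59  1.47 -0.    1.08  1.41] F [ 0.55 -1.02  0.38] g 0.0010892538560889479 H [98.58 -2.36 90.52]
(68.0433858564689, 91.96612346561922)
1.4 x 0.6 z 7.0 TCP 61.1 91.3
1.3 x 1.3 z 6.9 TCP 54.2 90.0
1.2 x 2.0 z 6.7 TCP 47.5 88.0
1.1 x 2.7 z 6.5 TCP 41.0 85.3
1.0 x 3.3 z 6.2 TCP 34.9 82.0
0.9 x 3.9 z 5.8 TCP 29.1 78.1
0.8 x 4.5 z 5.4 TCP 23.7 73.6
0.7 x 5.0 z 4.9 TCP 18.7 68.6
0.6 x 5.4 z 4.4 TCP 14.4 63.2
0.5 x 5.9 z 3.8 TCP 10.5 57.3
0.4 x 6.2 z 3.2 TCP 7.3 51.1
0.3 x 6.5 z 2.6 TCP 4.7 44.6
0.2 x 6.7 z 1.9 TCP 2.8 37.9
0.1 x 6.9 z 1.2 TCP 1.5 31.0
0 x 7.0 z 0.5 TCP 1.0 24.0
```

View pics/wrist3.png

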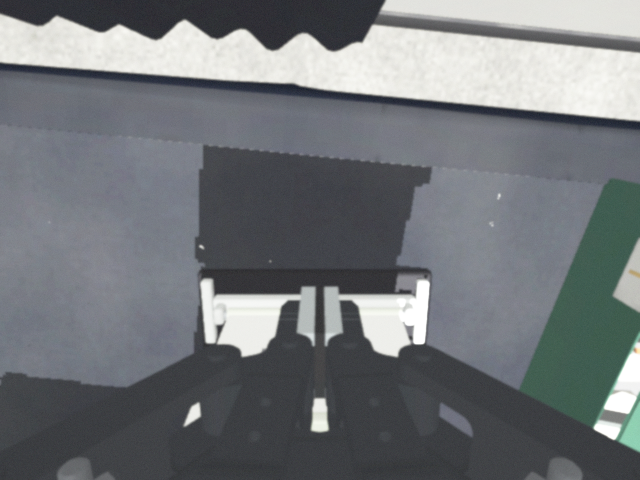

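View pics/zs3.png

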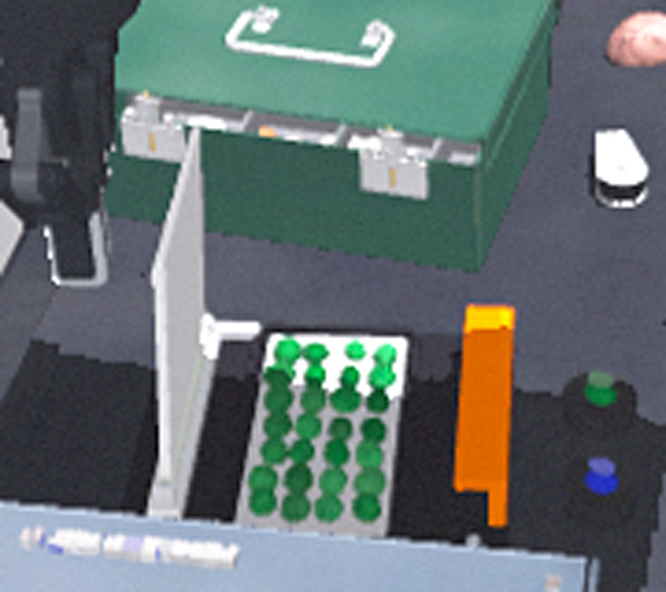

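Call:
jog_arm(
  increments=[
    {"rx": 0,"ry": 0,"rz": 0,"x": -1.5,"y": -2.4,"z": 12,"hand": 0},
    {"rx": 0,"ry": 0,"rz": 0,"x": 0,"y": 0,"z": 12,"hand": 0},
    {"rx": 0,"ry": 0,"rz": 0,"x": 0,"y": 0,"z": 6.6,"hand": 0},
    {"rx": 0,"ry": 0,"rz": 0,"x": 0.6,"y": 0,"z": 7,"hand": 0},
    {"rx": 0,"ry": 0,"rz": 0,"x": 1.3,"y": 0,"z": 6.9,"hand": 0},
  ],
)

```text
time_s: 3.68
eef_pos: [536.8, 79.2, 92.2]
ee_rot: [0.033, 0.707, 0.033, -0.706]
force: [-0.4, 0.0, 0.1]
grip_width: -0.004
```

```bash
python3 look.py 4 wrist side scene
```

```text
3.675 [-0.07  0.5   1.62  0.    1.03  1.41] F [-0.37  0.01  0.14] g -0.004221472811046293 H [54.79  0.47 92.16]
```

View pics/zs4.png

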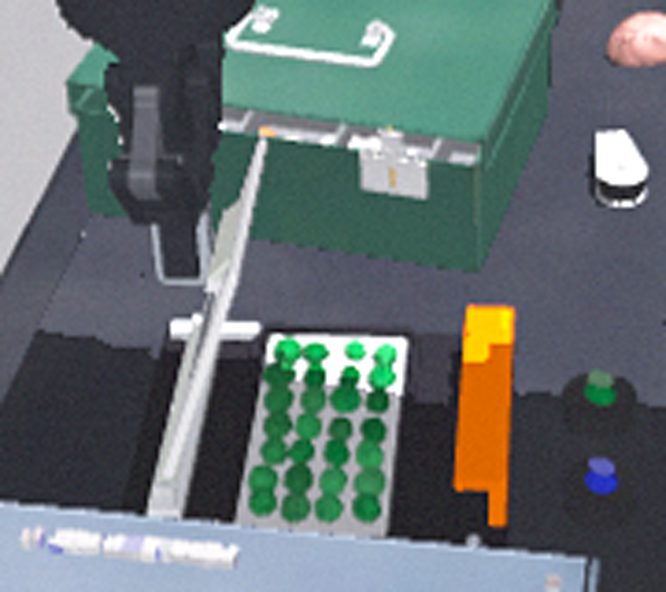

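View pics/zc4.png

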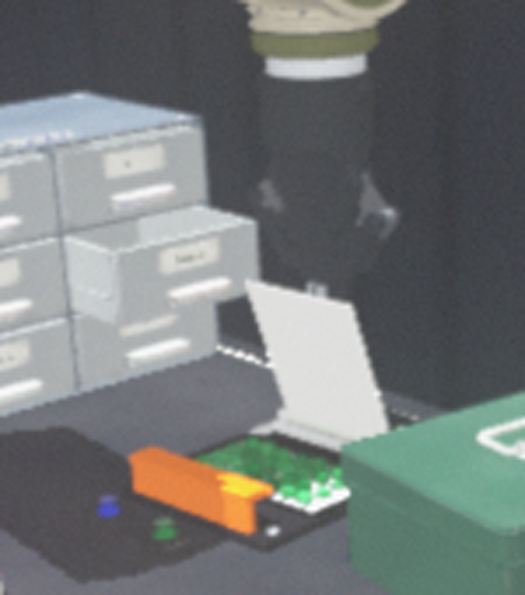

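Flap follows the fingertip, at about 1.3 rad; contact is on the clear zone below the ridge. Continuing the arc.

Call:
jog_arm(
  increments=[
    {"rx": 0,"ry": 0,"rz": 0,"x": 2.5,"y": 0,"z": 6.7,"hand": 0},
    {"rx": 0,"ry": 0,"rz": 0,"x": 3,"y": 0,"z": 6.5,"hand": 0},
    {"rx": 0,"ry": 0,"rz": 0,"x": 3.5,"y": 0,"z": 6.2,"hand": 0},
    {"rx": 0,"ry": 0,"rz": 0,"x": 4,"y": 0,"z": 5.8,"hand": 0},
    {"rx": 0,"ry": 0,"rz": 0,"x": 4.5,"y": 0,"z": 5.4,"hand": 0},
  ],
)

```text
time_s: 4.45
eef_pos: [506.1, 76.4, 74.1]
ee_rot: [0.033, 0.706, 0.033, -0.706]
force: [0.6, 0.5, -0.1]
grip_width: 0.003
```

```bash
python3 look.py 5 wrist side
```

```text
4.45 [-0.08  0.47  1.72 -0.    0.95  1.4 ] F [ 0.63  0.47 -0.05] g 0.0025836296079372765 H [23.98  0.65 74.15]
```

View pics/zs5.png

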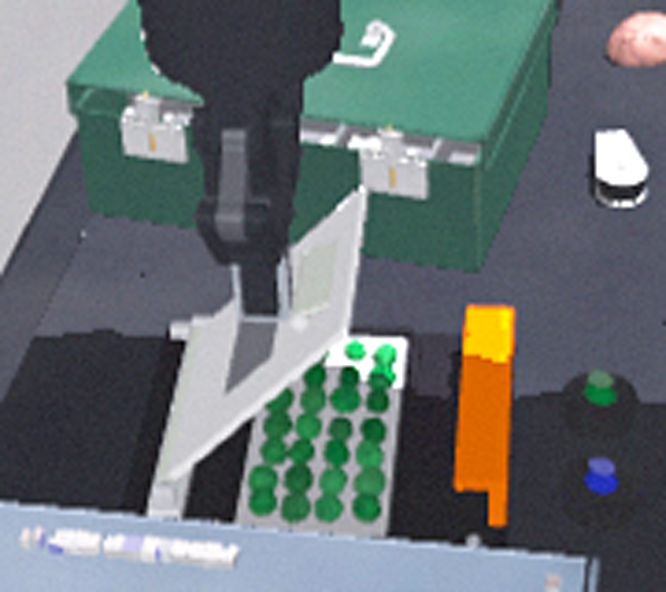

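Call:
jog_arm(
  increments=[
    {"rx": 0,"ry": 0,"rz": 0,"x": 5,"y": 0,"z": 4.9,"hand": 0},
    {"rx": 0,"ry": 0,"rz": 0,"x": 5.4,"y": 0,"z": 4.4,"hand": 0},
    {"rx": 0,"ry": 0,"rz": 0,"x": 5.9,"y": 0,"z": 3.8,"hand": 0},
    {"rx": 0,"ry": 0,"rz": 0,"x": 6.2,"y": 0,"z": 3.0,"hand": 0},
    {"rx": 0,"ry": 0,"rz": 0,"x": 6.5,"y": 0,"z": 2.3,"hand": 0},
  ],
)

```text
time_s: 5.18
eef_pos: [487.9, 74.7, 44.9]
ee_rot: [-0.033, -0.706, -0.033, 0.706]
force: [0.6, 0.1, 0.9]
grip_width: 0.0
```

Call:
jog_arm(
  increments=[
    {"rx": 0,"ry": 0,"rz": 0,"x": 6.7,"y": 0,"z": 1.5,"hand": 0},
    {"rx": 0,"ry": 0,"rz": 0,"x": 5,"y": 0,"z": 0.5,"hand": 0},
    {"rx": 0,"ry": 0,"rz": 0,"x": 4,"y": 0,"z": 0,"hand": 0},
    {"rx": 0,"ry": 0,"rz": 0,"x": 2.5,"y": 0,"z": 0,"hand": 0},
    {"rx": 0,"ry": 0,"rz": 0,"x": 1,"y": 0,"z": 0,"hand": 0},
  ],
)

```text
time_s: 5.8
eef_pos: [486.2, 74.6, 26.1]
ee_rot: [0.033, 0.706, 0.033, -0.706]
force: [-0.1, -0.0, 0.6]
grip_width: -0.001
```

```bash
python3 look.py 6 wrist side
```

```text
5.8 [-0.09  0.52  1.81 -0.    0.81  1.39] F [-0.1  -0.01  0.59] g -0.0013931349771508974 H [ 4.    0.69 26.12]
```

View pics/zs6.png

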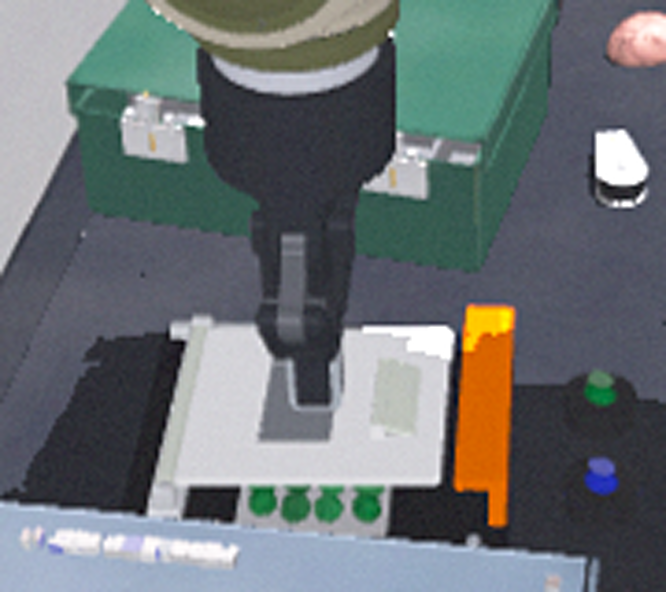

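View pics/wrist6.png

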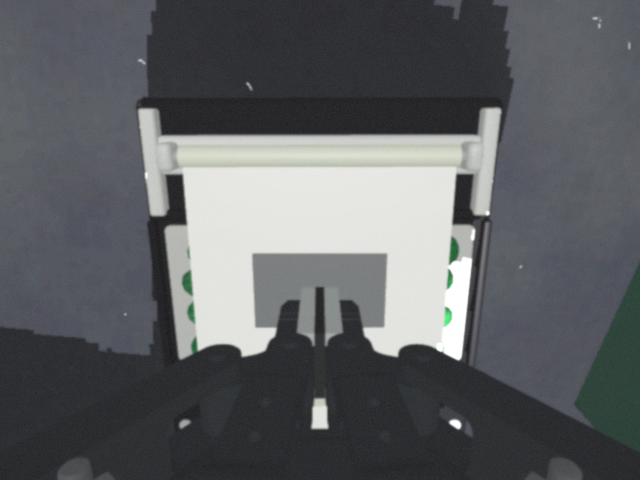

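Call:
jog_arm(
  increments=[
    {"rx": 0,"ry": 0,"rz": 0,"x": 1,"y": 0,"z": 0,"hand": 0},
    {"rx": 0,"ry": 0,"rz": 0,"x": 1,"y": 0,"z": 0,"hand": 0},
    {"rx": 0,"ry": 0,"rz": 0,"x": 0,"y": 0,"z": 0,"hand": 0},
  ],
)

```text
time_s: 6.28
eef_pos: [486.2, 74.6, 24.1]
ee_rot: [0.033, 0.706, 0.033, -0.706]
force: [0.0, 0.1, 0.7]
grip_width: -0.004
```

Call:
jog_arm(
  increments=[
    {"rx": 0,"ry": 0,"rz": 0,"x": 0.5,"y": 0,"z": 0,"hand": 0},
    {"rx": 0,"ry": 0,"rz": 0,"x": 0,"y": 0,"z": 0,"hand": 0},
  ],
)

```text
time_s: 6.52
eef_pos: [486.2, 74.6, 23.7]
ee_rot: [0.033, 0.706, 0.033, -0.706]
force: [0.4, 0.4, 0.5]
grip_width: -0.0
```

Call:
jog_arm(
  increments=[
    {"rx": 0,"ry": 0,"rz": 0,"x": 0.4,"y": 0,"z": 0,"hand": 0},
    {"rx": 0,"ry": 0,"rz": 0,"x": 0,"y": 0,"z": 0,"hand": 0},
  ],
)

```text
time_s: 6.78
eef_pos: [486.2, 74.6, 23.3]
ee_rot: [0.033, 0.706, 0.033, -0.706]
force: [-0.2, -1.8, 0.3]
grip_width: -0.002
```

Call:
jog_arm(
  increments=[
    {"rx": 0,"ry": 0,"rz": 0,"x": 0.5,"y": 0,"z": 0,"hand": 0},
    {"rx": 0,"ry": 0,"rz": 0,"x": 0,"y": 0,"z": 0,"hand": 0},
  ],
)

```text
time_s: 7.02
eef_pos: [486.2, 74.6, 22.8]
ee_rot: [-0.033, -0.706, -0.033, 0.706]
force: [0.1, -0.5, 0.7]
grip_width: 0.003
```

Call:
jog_arm(
  increments=[
    {"rx": 0,"ry": 0,"rz": 0,"x": 0.5,"y": 0,"z": 0,"hand": 0},
    {"rx": 0,"ry": 0,"rz": 0,"x": 0,"y": 0,"z": 0,"hand": 0},
  ],
)

```text
time_s: 7.28
eef_pos: [486.2, 74.6, 22.4]
ee_rot: [0.033, 0.706, 0.033, -0.706]
force: [-1.2, 0.1, 3.6]
grip_width: -0.001
```

```bash
python3 look.py 7 wrist side;python3 - <<'E'
from rig import sense
print([sense()["force"].round(1) for _ in range(3)])
E
```

```text
7.275 [-0.09  0.52  1.82 -0.    0.8   1.39] F [-1.24  0.1   3.55] g -0.0008060704276600685 H [ 3.97  0.69 22.38]
[array([-1. , -1.7,  2.9]), array([-1. , -1.7,  2.9]), array([-1. , -1.7,  2.9])]
```

View pics/zs7.png

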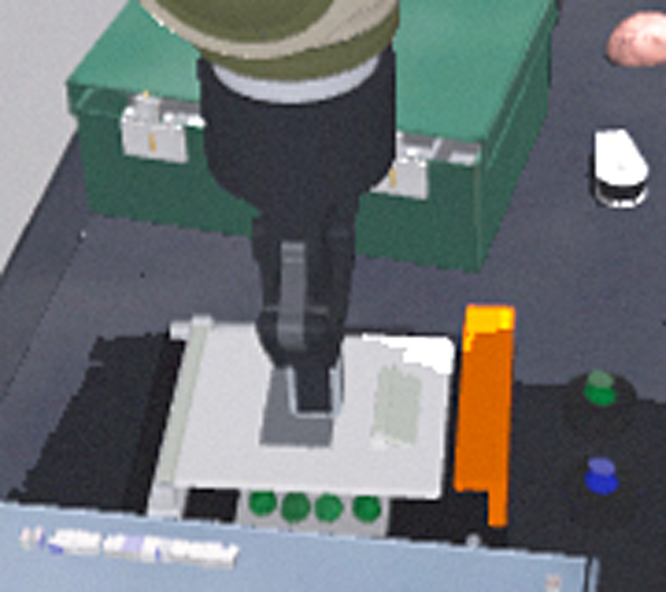

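Now flat with about 3 N of press. Next, slide toward the ridge.

Call:
jog_arm(
  increments=[
    {"rx": 0,"ry": 0,"rz": 0,"x": 0.2,"y": 0.7,"z": 3,"hand": 0},
    {"rx": 0,"ry": 0,"rz": 0,"x": 0,"y": 0,"z": 3,"hand": 0},
    {"rx": 0,"ry": 0,"rz": 0,"x": 0,"y": 0,"z": 3,"hand": 0},
    {"rx": 0,"ry": 0,"rz": 0,"x": 0,"y": 0,"z": 2,"hand": 0},
    {"rx": 0,"ry": 0,"rz": 0,"x": 0,"y": 0,"z": 1,"hand": 0},
  ],
)

```text
time_s: 8.0
eef_pos: [474.0, 72.8, 22.0]
ee_rot: [-0.033, -0.706, -0.033, 0.706]
force: [0.8, -0.5, 0.6]
grip_width: 0.0
```

Call:
jog_arm(
  increments=[
    {"rx": 0,"ry": 0,"rz": 0,"x": 0,"y": 0,"z": 1.5,"hand": 0},
    {"rx": 0,"ry": 0,"rz": 0,"x": 0,"y": 0,"z": 1.5,"hand": 0},
  ],
)

```text
time_s: 8.25
eef_pos: [472.1, 72.5, 22.3]
ee_rot: [0.033, 0.707, 0.033, -0.705]
force: [5.6, 2.0, 1.1]
grip_width: 0.001
```

```bash
python3 look.py 8 wrist side
```

```text
8.25 [-0.09  0.5   1.86  0.    0.78  1.38] F [5.61 1.99 1.08] g 0.0009084145571693204 H [-10.21  -0.07  22.32]
```

View pics/zs8.png

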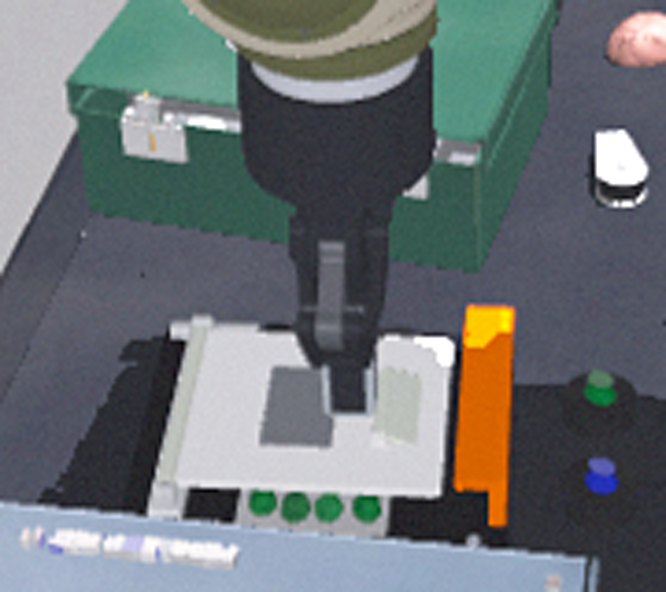

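Call:
jog_arm(
  increments=[
    {"rx": 0,"ry": 0,"rz": 0,"x": 0.6,"y": 0,"z": 0.5,"hand": 0},
    {"rx": 0,"ry": 0,"rz": 0,"x": 0,"y": 0,"z": 1.5,"hand": 0},
    {"rx": 0,"ry": 0,"rz": 0,"x": 0,"y": 0,"z": 1.5,"hand": 0},
    {"rx": 0,"ry": 0,"rz": 0,"x": 0,"y": 0,"z": 1.5,"hand": 0},
  ],
)

```text
time_s: 8.85
eef_pos: [467.4, 72.0, 21.9]
ee_rot: [0.033, 0.707, 0.033, -0.705]
force: [6.3, 0.6, 1.3]
grip_width: 0.0
```

```bash
python3 look.py 9 side
```

```text
8.85 [-0.1   0.49  1.87  0.    0.77  1.38] F [6.31 0.64 1.35] g 0.00019232375646763777 H [-14.96  -0.07  21.91]
```

View pics/zs9.png

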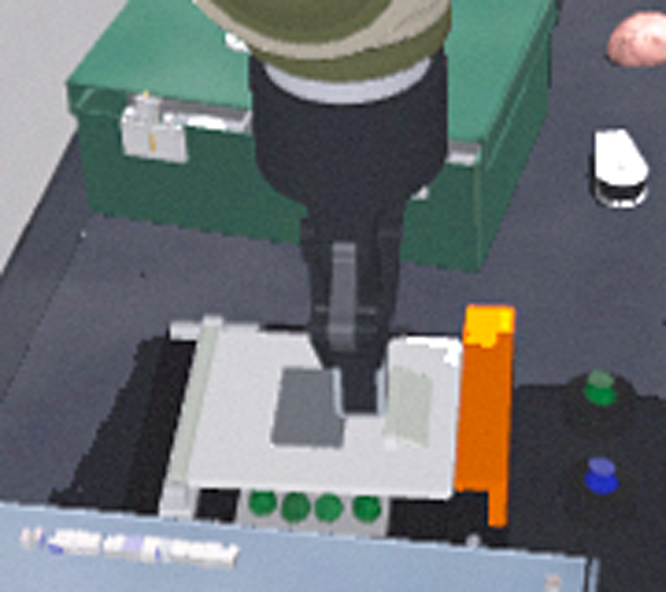

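Call:
jog_arm(
  increments=[
    {"rx": 0,"ry": 0,"rz": 0,"x": 0.6,"y": 0,"z": 1,"hand": 0},
    {"rx": 0,"ry": 0,"rz": 0,"x": 0,"y": 0,"z": 1.5,"hand": 0},
    {"rx": 0,"ry": 0,"rz": 0,"x": 0,"y": 0,"z": 1.5,"hand": 0},
  ],
)

```text
time_s: 9.28
eef_pos: [464.0, 71.6, 21.7]
ee_rot: [0.033, 0.708, 0.033, -0.705]
force: [7.4, 2.3, 3.6]
grip_width: -0.003
```

```bash
python3 look.py 10 side
```

```text
9.275 [-0.1   0.49  1.89  0.    0.77  1.38] F [7.41 2.31 3.63] g -0.0031261075038999126 H [-18.37  -0.13  21.69]
```

View pics/zs10.png

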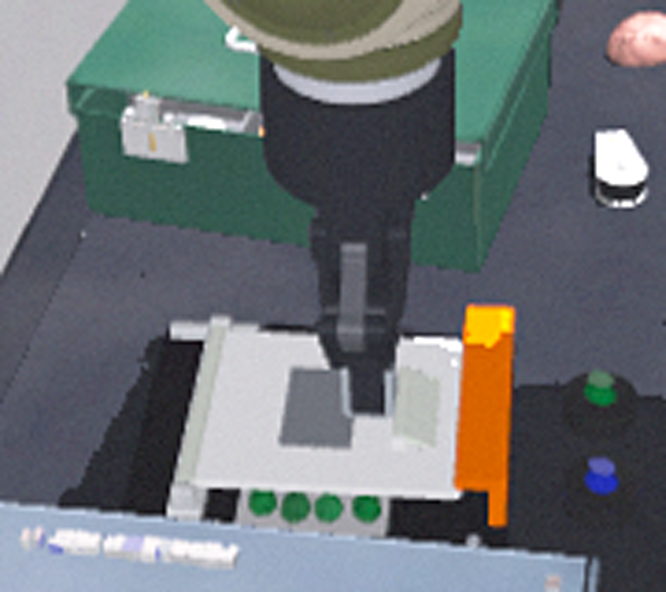

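Going under the lip. Continuing until fully home.

Call:
jog_arm(
  increments=[
    {"rx": 0,"ry": 0,"rz": 0,"x": 0,"y": 0,"z": 1.5,"hand": 0},
    {"rx": 0,"ry": 0,"rz": 0,"x": 0,"y": 0,"z": 1.5,"hand": 0},
    {"rx": 0,"ry": 0,"rz": 0,"x": 0,"y": 0,"z": 1,"hand": 0},
  ],
)

```text
time_s: 9.7
eef_pos: [459.9, 71.3, 21.6]
ee_rot: [0.033, 0.708, 0.033, -0.705]
force: [6.6, 1.7, 2.9]
grip_width: -0.001
```

Call:
jog_arm(
  increments=[
    {"rx": 0,"ry": 0,"rz": 0,"x": 0,"y": 0,"z": 1,"hand": 0},
    {"rx": 0,"ry": 0,"rz": 0,"x": 0,"y": 0,"z": 1,"hand": 0},
  ],
)

```text
time_s: 9.95
eef_pos: [458.7, 71.0, 21.7]
ee_rot: [0.033, 0.709, 0.033, -0.704]
force: [12.1, 2.3, 0.6]
grip_width: -0.002
```

```bash
python3 look.py 11 side wrist
```

```text
9.95 [-0.1   0.48  1.9   0.    0.76  1.38] F [12.06  2.34  0.64] g -0.0020829011723918667 H [-23.77  -0.21  21.72]
```

View pics/zs11.png

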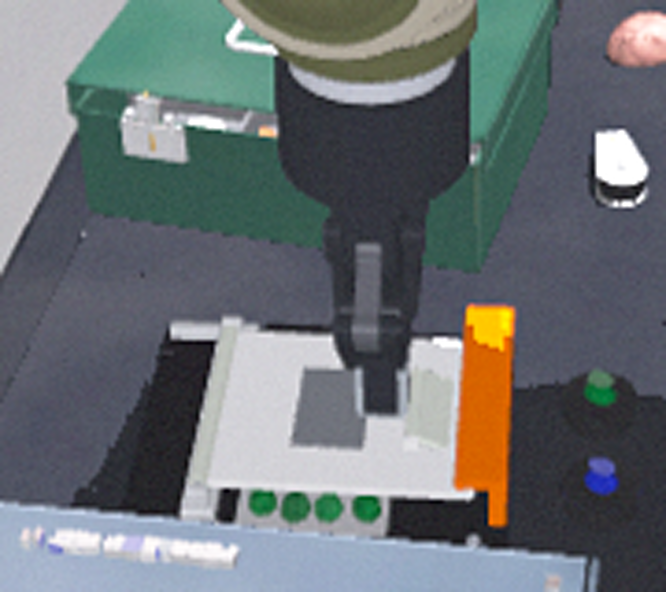

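Call:
jog_arm(
  increments=[
    {"rx": 0,"ry": 0,"rz": 0,"x": 0,"y": 0,"z": 0.8,"hand": 0},
    {"rx": 0,"ry": 0,"rz": 0,"x": 0,"y": 0,"z": 0,"hand": 0},
  ],
)

```text
time_s: 10.3
eef_pos: [458.6, 71.0, 22.0]
ee_rot: [0.033, 0.709, 0.032, -0.704]
force: [12.7, 3.9, -0.1]
grip_width: 0.001
```

End stop reached. Backing off the ridge, then lifting clear.

Call:
jog_arm(
  increments=[
    {"rx": 0,"ry": 0,"rz": 0,"x": 0,"y": 0,"z": -3,"hand": 0},
    {"rx": 0,"ry": 0,"rz": 0,"x": -1,"y": 0,"z": -4,"hand": 0},
    {"rx": 0,"ry": 0,"rz": 0,"x": -6,"y": 0,"z": -2,"hand": 0},
    {"rx": 0,"ry": 0,"rz": 0,"x": -20,"y": 0,"z": 0,"hand": 0},
    {"rx": 0,"ry": 0,"rz": 0,"x": -40,"y": 0,"z": 0,"hand": 0},
  ],
)

```text
time_s: 10.92
eef_pos: [463.3, 71.9, 87.7]
ee_rot: [-0.033, -0.705, -0.033, 0.708]
force: [1.6, -0.1, 0.2]
grip_width: 0.0
```

Call:
jog_arm(
  increments=[
    {"rx": 0,"ry": 0,"rz": 0,"x": -45,"y": 0,"z": -10,"hand": 0},
    {"rx": 0,"ry": 0,"rz": 0,"x": -45,"y": 0,"z": -25,"hand": 0},
    {"rx": 0,"ry": 0,"rz": 0,"x": -40,"y": 0,"z": -35,"hand": 0},
    {"rx": 0,"ry": 0,"rz": 0,"x": 0,"y": 0,"z": -10,"hand": 0},
    {"rx": 0,"ry": 0,"rz": 0,"x": 0,"y": 0,"z": 0,"hand": 0},
  ],
)

```text
time_s: 11.55
eef_pos: [543.6, 79.3, 216.6]
ee_rot: [-0.033, -0.705, -0.033, 0.707]
force: [0.1, -1.3, -0.3]
grip_width: 0.005
```

```bash
python3 look.py 12
```

```text
11.55 [-0.07  0.38  1.44 -0.    1.32  1.41] F [ 0.15 -1.29 -0.32] g 0.004878639239774939 H [ 61.55  -0.04 216.64]
```

View pics/zs12.png

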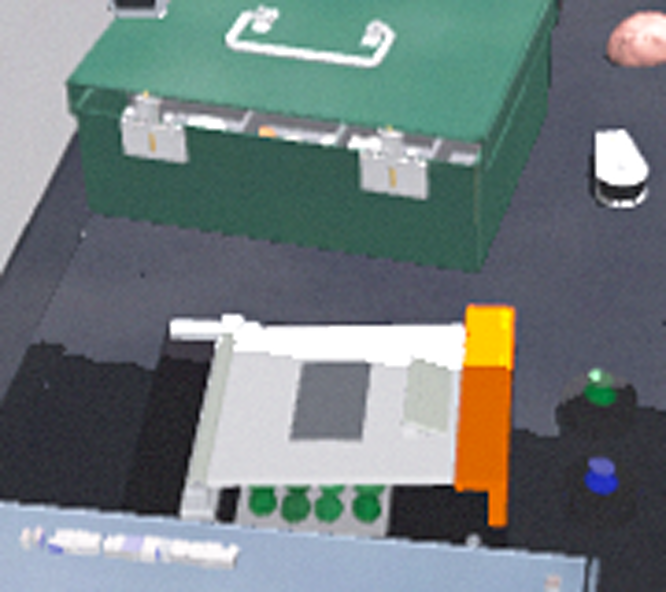

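View pics/zc12.png

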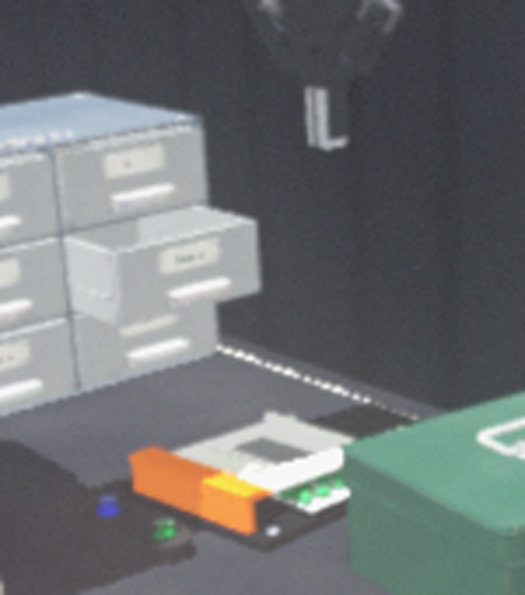

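View pics/wrist12.png

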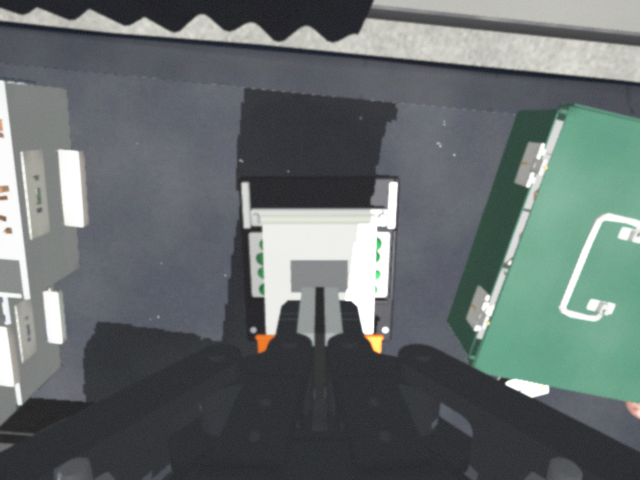

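```bash
python3 - <<'E'
from h import *
from rig import *
s=sense();print(toh(wonz(s,318,214,26)).round(1), s["dq"].round(3), s["force"].round(1))
print(finish_job())
E
```

```text
[52.7  1.6 26. ] [-0.001 -0.003 -0.009  0.     0.001  0.002] [ 0.8 -0.7  0.4]
the job is handed in; nothing more can be done
None
```

The flap is shut, and its front edge is tucked under the orange lip. I folded it down with the shut fingertips on its outer face and pressed it flat with about 3 N. Then I pushed it along by the steep side of the thumb ridge until it hit the end stop.

- **Carriage travel:** the fingertip moved about 13.5 mm after meeting the ridge, at about 6–7 N. The force then rose to 12–13 N with no further movement, which matches the 14 mm of full travel.
- **After letting go:** in the side, scene and wrist pictures the flap stayed down under the lip. The card was in its pocket and the jars and loupe looked unmoved. The last pictures did not show the torch, and I did not compare the palm stone. I did not measure how far the edge reaches beneath the lip.
- **Robot:** it finished about 190 mm above the holder, touching nothing, at about 11.6 s. Contact forces I read stayed at or below about 13 N.

Two checks did not fully agree:
- **Flat height:** the tip height when the flap was flat read about 1.6 mm low against the expected 24 mm, so I went by contact force instead.
- **Hinge position:** a rough wrist-camera reading of one hinge-side edge gave x = 53 mm, against about 46 mm expected for the axis fully home. I took it from a less well-defined edge, so I relied on the measured travel and end stop.

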